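Slide a filter holder under the sample clip

TASK

On the optical stage, press down the long bar of the spring clip with one fingertip so that its nose lifts, and keep it pressed while the other fingertip pushes the flat filter holder along the deck, under the nose, until it is fully home against the end stop. Only then let the clip close on the holder and move clear. Nothing is to be gripped: never lift the holder off the deck, and leave the other things on the table where they are.

Things in the scene. Friction and masses are not known exactly. Their poses are not given: they have to be found in the camera images.
- stage: Fixed stage: black deck 170 x 82 mm on an aluminium block, deck top 45 mm above the table, x = -132 to +38 mm. Origin on the table below the lane's middle, at the front of the clip's nose. +x: push direction; +y: side of the clip's press bar. Lane 53 mm wide about y = 0 between rails 5 mm high, x = -25 to +35 mm, flared as a funnel from x = -74 mm.
- home (a point): Point on the deck's top (stage x = 0, y = 0, 45 mm above the table) where the holder's origin is when it is fully home: leading edge against the end stop (an upright bar 7 mm high, its face at stage x = +30 mm), rear edge at stage x = -30 mm. Axes as the stage's.
- holder: Loose flat filter holder: aluminium frame with a glass window, 60 mm (x) by 50 mm (y) by 8 mm thick, about 80 g, lying flat on the deck at the mouth of the funnel, a little askew. Origin at the centre of its underside; its x axis points along the push, give or take the skew. Its rear edge is 30 mm behind the origin.
- clip (a joint): Steel rocker clip, hinged along stage x at stage y = 36 mm, 57 mm above the table. In rad: 0 = shut (nose 2 mm above the deck, blocks the holder), grows as the bar is pressed, hard stop 0.38. Nose clears the holder above 0.21, by 4 mm at 0.34; resting on it reads about 0.20. Springs back; 0.34 takes about 6 N.
- clip_nose (a point): Middle of the underside of the clip's nose, a block 12 mm long (stage x = 0 to 12 mm) and 6 mm wide (stage y = 2 to 8 mm) over the lane, which moves up as the bar is pressed and comes down on the holder when it is released.
- clip_bar (a point): Middle of the top of the press bar, a flat strip beside the deck, stage x = -140 to +12 mm; press or slide along it anywhere. Shut, it slopes: top 52 mm (stage y = 48) to 63 mm (y = 78) above the table. At 0.34 rad it is level, y = 46 to 78, its top 3.5 mm above the deck: a second fingertip at that height is behind the holder's edge and off the deck.
Mind the look-alikes: they are no part of the job. Of the things like the holder, leave any that is green; of the rest the larger one is meant.

How it is judged:
By the outcome, as a careful person would: the job done as asked, in the order asked, and still so for the second after the job is handed in, with the robot touching nothing.
It also fails if it takes over 38 s, if anything falls off the work surface, if the arm or the gripper's body presses on something with over 40 N, if the wrist force passes 120 N, or if a joint passes its speed limit or range.

ROBOT

A 6-joint arm with a two-finger parallel gripper is mounted at the origin on the work surface. World frame = base frame: x ahead of the robot, y to its left, z up, the work surface at z = 0. Lengths are in mm, angles in degrees, forces in N, time in s.
With the tool pointing down it reaches from about 350 to 850 mm from the base axis. Payload 8.1 kg.
Tool frame: the origin (TCP) lies midway between the tips of the shut fingers; the grasp point (between the pads) lies 19 mm behind it; x points along the fingers, y is the direction in which the jaws open and shut, and the axes are right-handed (so a half turn about x gives the same grasp; the last joint's range is limited). The gripper opens to 85 mm and grips with 20 to 120 N. Pads are 22 mm wide; open, the fingers measure 114 mm over their backs; the gripper's body (76 mm by 85 mm) begins 54 mm behind the grasp point. The pads swing forward as they close: fully open they stand 13 mm farther back than shut.
Start: joints at [63.289, 7.471, 85.268, -0, 87.261, -4.893], TCP at [222.977, 557.033, 191.592] pointing down, gripper open.
Joint ranges: [-169.43, 169.43], [-51.17, 129.36], [1.28, 143.12], [-76.62, 256.62], [0, 156.53], [-152.29, 152.29]. Speed limits (degrees/s): [136.94, 136.94, 159.86, 180, 180, 180].

INTERFACE

Orientations are given as [roll, pitch, yaw] about the fixed x, y, z axes, in that order (R = Rz(yaw) Ry(pitch) Rx(roll)).
In Python, from bench import sense, snapshot, hand_in gives the robot as it stands.
- The arm moves only by the tool drive_tool, never from a script. Its argument "deltas" is a list of rows, each a list of 7 numbers: the closure in counts, from 0 (fully open) to 255 (shut), then the shift along the tool's x, y, z in m, then the turn, a rotation vector about the tool's x, y, z in rad. A call has exactly 10 rows; each row is the pose to reach, as a shift and turn from the pose commanded when the call began, along the tool's axes at that moment; what a row does not reach only later rows make up. A row lasts 1/12 s, in which the tool goes at most 41.7 mm and 7.16 degrees, less where a joint would pass 70% of its speed; a pose out of reach is approached as far as the arm can. A call with a gripper value outside its range is refused whole. The fingers move at their own pace and stop on an object; "squeeze" is the grip in N (left out, the last holds). Time passes only in rows, so rows that repeat a pose let the fingers close, or fill a call up. It gives the time, the measured TCP pose, the force and the opening at its end, in the units of the state.
- sense(): the state, without advancing time (a new reading comes with each control period).
- snapshot(name): name is "scene" or "top" or "wrist"; returns a dict with "frame" (400x640x3 uint8, blue, green, red), "fx", "fy", "cx", "cy" (pixels), "rvec" (rotation vector, rad) and "tvec" (3), from world to camera coordinates, as OpenCV has them. Camera axes: x right, y down, z forward; pixel columns grow to the right and rows downward; lengths in mm; the calibration is good to about 2 mm. A picture is of the moment at which its call begins. There is no depth.
- hand_in(): hands the job in, once; it reports no verdict.
The state is a dict: "time": time; "joint_pos": joint angles; "qd": joint speeds; "joint_efforts": joint torques, N m; "tool_pos": TCP position; "tcp_rot": TCP orientation; "ft_force": force on the tool from outside, world axes, zero at the start; "wrist_torque": the same for the moment, N m; "finger_gap": finger opening in mm.
Only numpy, scipy, OpenCV 4.12 (cv2) and the standard library are available. Lean on these libraries where they do the work, as an engineer would, in place of code of your own. Each camera call takes 0.05 s, during which the arm holds its last target.

## Working session

There is one attempt and no reset: what is moved stays moved. The work goes in short steps, Python scripts to look and compute and a tool call to move; the robot and the scene stay as the last step left them, time stands still between calls to the robot, and variables do not carry over. Pictures are saved under pics/ and viewed, and the job is handed in when it is done.

Besides the shell and the picture viewer there is one more tool, called after "Emit:" as name([rows], argument=value, ...), one row to a line, values as JSON. drive_tool: Moves the arm, as the interface text tells. Its arguments: {"type":"object","properties":{"deltas":{"type":"array","items":{"type":"array","items":{"type":"number"}}},"squeeze":{"type":"number"}},"required":["deltas"]}

```bash
ls; mkdir -p pics; cat > h.py <<'E'
import numpy as np, cv2
from bench import sense, snapshot
def grab(n,f):
    s=snapshot(n); cv2.imwrite('pics/'+f,s['frame']); np.savez('pics/'+f[:-4]+'.npz',**{k:np.array(v) for k,v in s.items()}); return s
def cal(s):
    K=np.array([[s['fx'],0,s['cx']],[0,s['fy'],s['cy']],[0,0,1.]],float); R=cv2.Rodrigues(np.array(s['rvec'],float))[0]; t=np.array(s['tvec'],float).ravel(); return K,R,t
def onz(s,uv,z):
    K,R,t=cal(s); d=R.T@np.linalg.inv(K)@np.array([uv[0],uv[1],1.]); c=-R.T@t; return c+d*(z-c[2])/d[2]
def tri(views):
    A=[];b=[]
    for s,uv in views:
        K,R,t=cal(s); d=R.T@np.linalg.inv(K)@np.array([uv[0],uv[1],1.]); d/=np.linalg.norm(d); c=-R.T@t; P=np.eye(3)-np.outer(d,d); A.append(P); b.append(P@c)
    return np.linalg.lstsq(np.vstack(A),np.hstack(b),rcond=None)[0]
def proj(s,p):
    K,R,t=cal(s); q=K@(R@np.array(p,float)+t); return q[:2]/q[2]
def load(f): return dict(np.load('pics/'+f+'.npz'))
E
python3 - <<'E'
from h import *
for n in('scene','top','wrist'):
    s=grab(n,n+'0.png'); K,R,t=cal(s); print(n,K[0,0],-R.T@t)
print(sense())
E
```

```text
pics
scene 501.97534956288496 [ 868.0458758  -402.19516336  537.26226556]
top 397.7703050641364 [423.95584144  46.50450878 722.95459252]
wrist 276.627545431617 [147.43020396 585.69617427 372.68349463]
{'time': 0.15, 'joint_pos': array([ 6.32892869e+01,  7.50701599e+00,  8.53153381e+01,  4.16534777e-05,
        8.72621077e+01, -4.89227508e+00]), 'qd': array([ 0.05015108, -0.08434148, -0.15474064,  0.13968342, -0.06995137,
        0.0300771 ]), 'joint_efforts': array([ 6.59321213e-04, -5.70070696e+01, -5.01153767e+01, -2.01796161e-04,
        9.84822807e-03,  2.33824650e-06]), 'tool_pos': array([222.75101356, 556.593399  , 190.76244339]), 'tcp_rot': array([ -94.92049702,   89.91553827, -116.73893706]), 'ft_force': array([ 0.25309775, -0.45645549,  0.67943455]), 'wrist_torque': array([-0.03110044,  0.01430197, -0.01922316]), 'finger_gap': 85.31376846045515}
```

View pics/scene0.png

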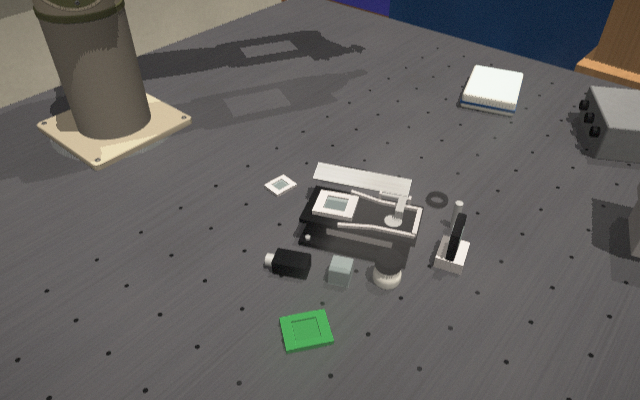

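View pics/top0.png

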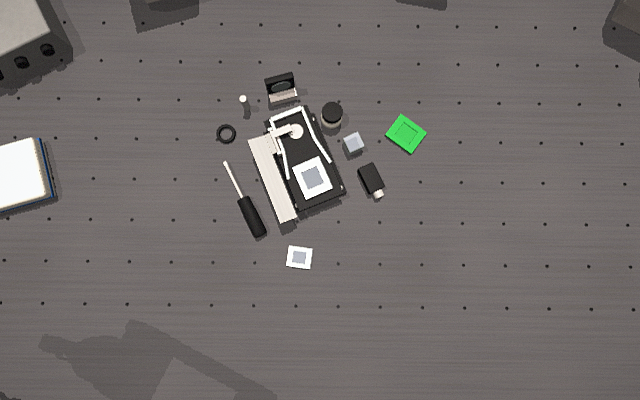

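View pics/wrist0.png

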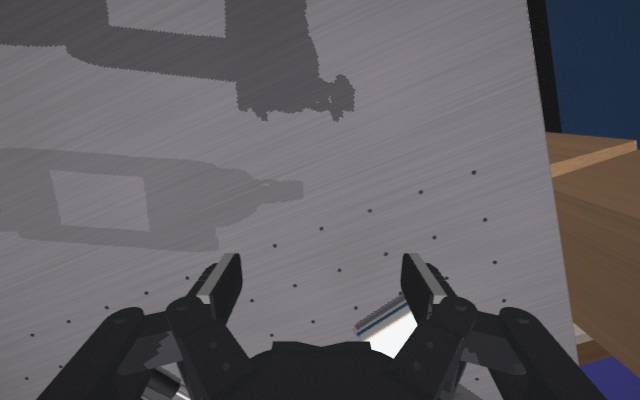

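The scene and top views show the stage near top pixel (303,160). The white holder is on the deck at about (313,178). The smaller white look-alike is at (299,257) and the green one at (406,133). The press bar lies on the left (+y) side. I'll zoom in to measure.

```bash
python3 - <<'E'
from h import *
a=cv2.imread('pics/top0.png')[85:235,220:370]; cv2.imwrite('pics/topz.png',cv2.resize(a,(600,600),interpolation=cv2.INTER_CUBIC))
a=cv2.imread('pics/scene0.png')[155:265,290:440]; cv2.imwrite('pics/scenez.png',cv2.resize(a,(750,550),interpolation=cv2.INTER_CUBIC))
E
```

```text
(no output)
```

View pics/topz.png

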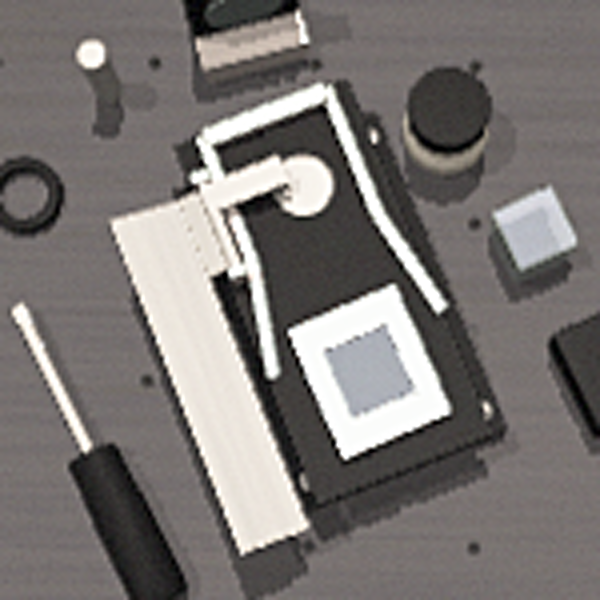

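View pics/scenez.png

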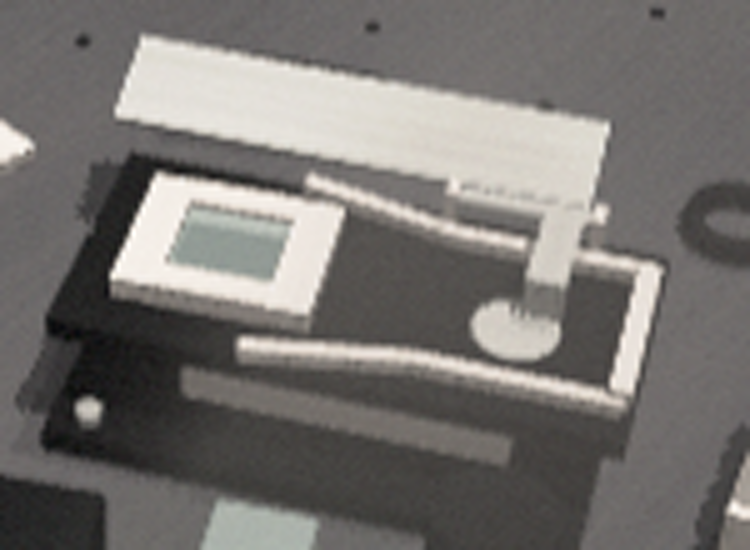

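```bash
cat > m.py <<'E'
from h import *
T=load('top0');S=load('scene0')
t=lambda u,v:(220+(u-1.5)/4,85+(v-1.5)/4)
c=lambda u,v:(290+(u-2)/5,155+(v-2)/5)
P={'deckRL':((300,500),(130,155)),'deckRR':((507,437),(50,325)),
'hFL':((290,328),(345,208)),'hFR':((397,285),(308,320)),'hRR':((450,412),(112,285)),'hRL':((345,460),(152,173)),
'barFO':((110,222),(608,123)),'barRO':((242,555),(142,35)),'barRI':((308,527),(118,118)),
'stopL':((203,138),(662,265)),'stopR':((330,88),(630,400)),'railRRend':((443,310),(238,340)),'railLend':((273,377),(310,178))}
W={}
for k,(a,b) in P.items():
    W[k]=tri([(T,t(*a)),(S,c(*b))]); print(k,W[k].round(1), np.abs(proj(T,W[k])-t(*a)).max().round(1))
# stage fit from models
M={'deckRL':(-132,41,45),'deckRR':(-132,-41,45),'barFO':(12,78,63),'barRO':(-140,78,63),'barRI':(-140,48,52)}
from scipy.optimize import least_squares
def f(p):
    r=[]
    for k,m in M.items():
        w=np.array([p[0]+np.cos(p[2])*m[0]-np.sin(p[2])*m[1],p[1]+np.sin(p[2])*m[0]+np.cos(p[2])*m[1],m[2]])
        r+=list(proj(T,w)-t(*P[k][0]))+list(proj(S,w)-c(*P[k][1]))
    return np.array(r)
s=least_squares(f,[450,80,.3],loss='soft_l1'); print(s.x,np.degrees(s.x[2]),f(s.x).round(1))
def fh(p):
    r=[]
    for k,m in {'hFL':(30,25),'hFR':(30,-25),'hRR':(-30,-25),'hRL':(-30,25)}.items():
        w=np.array([p[0]+np.cos(p[2])*m[0]-np.sin(p[2])*m[1],p[1]+np.sin(p[2])*m[0]+np.cos(p[2])*m[1],53])
        r+=list(proj(T,w)-t(*P[k][0]))+list(proj(S,w)-c(*P[k][1]))
    return np.array(r)
h=least_squares(fh,[400,50,.3]); print('holder',h.x,np.degrees(h.x[2]),fh(h.x).round(1))
th=s.x[2];R=np.array([[np.cos(th),np.sin(th)],[-np.sin(th),np.cos(th)]])
print('holder in stage',R@(h.x[:2]-s.x[:2]),np.degrees(h.x[2]-th))
for k in W: print(k,(R@(W[k][:2]-s.x[:2])).round(1),W[k][2].round(1))
E
python3 m.py
```

```text
deckRL [465.2  74.4  40.4] 1.7
deckRR [497.6  -9.5  44.3] 1.1
hFL [540.   81.5  53.9] 0.3
hFR [559.9  36.4  51.3] 0.1
hRR [505.6  13.3  49.2] 0.1
hRL [484.   57.5  52.9] 0.2
barFO [583.2 158.   62.7] 0.2
barRO [443.5  99.8  62.7] 0.0
barRI [456.   73.2  50.9] 0.0
stopL [624.5 121.7  51.7] 0.5
stopR [647.5  67.   51.2] 0.5
railRRend [549.5  16.8  51. ] 0.0
railLend [520.   89.2  50.1] 0.1
[6.03371796e+02 8.19690541e+01 3.98662149e-01] 22.84165859414006 [ 5.   1.2  0.4 -0.6 -2.5 -1.2 -0.7 -1.1 -0.1 -0.4  1.  -0.1  0.2 -0.3
  0.2  0.1  0.8  0.1 -0.7 -0.2]
holder [5.22577977e+02 4.68122579e+01 4.24854944e-01] 24.342395185438146 [ 0.   0.6  0.4  0.2  0.1 -0.3  0.3 -0.8  1.1 -0.2 -0.6 -1.4  0.4 -0.3
  0.7  0.3]
holder in stage [-88.10542864  -1.03683123] 1.5007365912980837
deckRL [-130.3   46.7] 40.4
deckRR [-133.   -43.3] 44.3
hFL [-58.6  24.2] 53.9
hFR [-57.7 -25.1] 51.3
hRR [-116.8  -25.4] 49.2
hRL [-119.5   23.8] 52.9
barFO [10.9 77.9] 62.7
barRO [-140.4   78.5] 62.7
barRI [-139.2   49.1] 50.9
stopL [34.9 28.4] 51.7
stopR [ 34.8 -30.9] 51.2
railRRend [-74.9 -39.2] 51.0
railLend [-74.  39.] 50.1
```

```bash
cat >> h.py <<'E'
from scipy.spatial.transform import Rotation as Rt
O=np.array([603.4,82.0]);TH=np.radians(22.84)
CS=np.array([[np.cos(TH),-np.sin(TH)],[np.sin(TH),np.cos(TH)]])
def st2w(x,y,z): return np.r_[O+CS@[x,y],z]
def w2st(p): return np.r_[CS.T@(np.array(p[:2])-O),p[2]]
def stat():
    s=sense(); R=Rt.from_euler('xyz',s['tcp_rot'],degrees=True).as_matrix()
    f=np.array(s['ft_force']); print('t',s['time'],'stage tcp',w2st(s['tool_pos']).round(2),'F stage',np.r_[CS.T@f[:2],f[2]].round(2),'gap',round(s['finger_gap'],2),'j',np.round(s['joint_pos'],1)); print('toolY in stage',(CS.T@R[:2,1]).round(4),R[2].round(4)); return s,R
E
python3 - <<'E'
from h import *
s,R=stat(); print(R.round(3))
tgt=st2w(-142,31.5,120); print('tgt',tgt)
for sg in(1,-1):
    y=np.r_[sg*CS@[0,1],0]; x=np.array([0,0,-1.]); Rt2=np.c_[x,y,np.cross(x,y)]
    print(sg,Rt.from_matrix(R.T@Rt2).as_rotvec().round(4))
print('shift tool m',(R.T@(tgt-np.array([222.977,557.033,191.592]))/1000).round(4))
E
```

```text
t 0.15 stage tcp [-166.59  585.13  190.76] F stage [ 0.06 -0.52  0.68] gap 85.31 j [63.3  7.5 85.3  0.  87.3 -4.9]
toolY in stage [0.7029 0.7113] [-1.0e+00 -1.5e-03 -1.0e-04]
[[-0.001  0.372  0.928]
 [-0.001  0.928 -0.372]
 [-1.    -0.001 -0.   ]]
tgt [460.30686979  55.9115718  120.        ]
1 [-7.794e-01 -7.000e-04  1.300e-03]
-1 [2.3622e+00 1.7000e-03 9.0000e-04]
shift tool m [ 0.0721 -0.3769  0.4066]
```

Emit:
drive_tool([
  [105,0.002,-0.02,0.022,-0.06,0,0],
  [105,0.005,-0.05,0.054,-0.14,0,0],
  [105,0.01,-0.085,0.09,-0.22,0,0],
  [105,0.015,-0.115,0.123,-0.3,0,0],
  [105,0.02,-0.143,0.154,-0.38,0,0],
  [105,0.025,-0.171,0.184,-0.46,0,0],
  [105,0.03,-0.199,0.214,-0.54,0,0],
  [105,0.035,-0.227,0.244,-0.62,0,0],
  [105,0.04,-0.255,0.275,-0.7,0,0],
  [105,0.045,-0.283,0.305,-0.779,0,0],
], squeeze=60)

```text
time: 0.98
tool_pos: [395.4, 191.5, 148.0]
tcp_rot: [-2.2, 90.0, 20.8]
ft_force: [0.7, -0.9, 0.5]
finger_gap: 50.1
```

```bash
python3 - <<'E'
from h import *
s,R=stat()
# commanded now
R0=np.array([[0,.372,.928],[0,.928,-.372],[-1,0,0]])
E
```

```text
t 0.9833 stage tcp [-149.24  181.62  147.99] F stage [ 0.32 -1.14  0.46] gap 50.09 j [ 19.1 -17.  112.9   0.   84.  -93.9]
toolY in stage [-0.0038  1.    ] [-1.e+00 -0.e+00  4.e-04]
```

Emit:
drive_tool([
  [105,0.005,-0.025,0.001,0,0,0],
  [105,0.01,-0.05,0.002,0,0,0],
  [105,0.015,-0.075,0.003,0,0,0],
  [105,0.022,-0.1,0.004,0,0,0],
  [105,0.03,-0.125,0.005,0,0,0],
  [105,0.038,-0.143,0.006,0,0,0],
  [105,0.046,-0.15,0.007,0,0,0],
  [105,0.052,-0.15,0.007,0,0,0],
  [105,0.055,-0.15,0.007,0,0,0],
  [105,0.055,-0.15,0.007,0,0,0],
])

```text
time: 1.82
tool_pos: [458.5, 58.7, 92.2]
tcp_rot: [146.9, 89.9, 169.8]
ft_force: [0.1, 0.6, 0.1]
finger_gap: 50.1
```

```bash
python3 - <<'E'
from h import *
s,R=stat()
w=grab('wrist','wrist1.png'); sc=grab('scene','scene1.png'); 
cv2.imwrite('pics/scene1z.png',cv2.resize(sc['frame'][100:265,260:460],(800,660))[:600])
K,Rc,t=cal(w); print(-Rc.T@t, s['tool_pos'])
E
```

```text
t 1.8167 stage tcp [-142.56   34.72   92.17] F stage [0.35 0.49 0.09] gap 50.12 j [   0.9  -10.1  113.2    0.    77.1 -111.9]
toolY in stage [-1.e-04  1.e+00] [-1.      0.0012 -0.0018]
[384.05581527  26.91186182 274.35558299] [458.54062137  58.65858533  92.17157588]
```

View pics/wrist1.png

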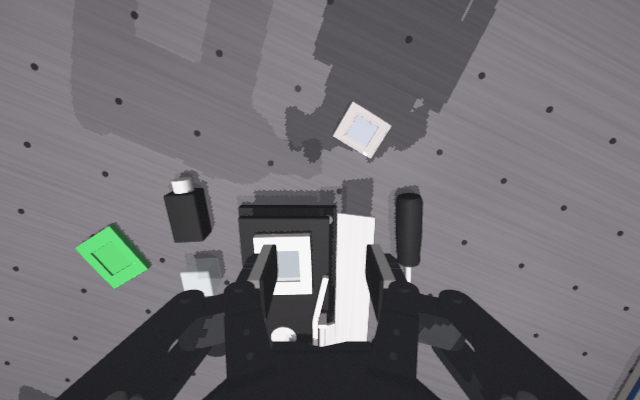

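View pics/scene1z.png

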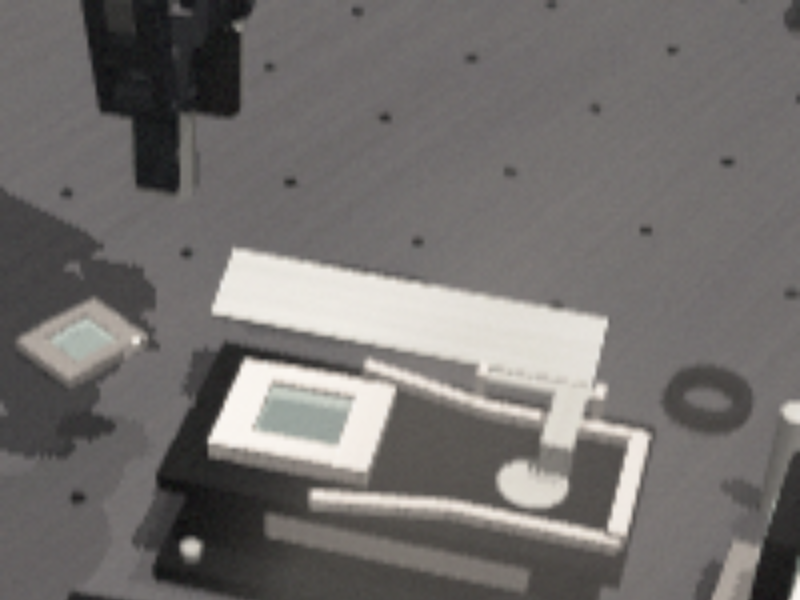

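The wrist view shows the left fingertip over the deck and holder (270,250) and the right one over the bar (375,255). The scene view shows the gripper clear above the bar. I'll overlay the stage model to check it against the picture.

```bash
python3 - <<'E'
from h import *
w=load('wrist1'); im=cv2.resize(w['frame'],None,fx=4,fy=4,interpolation=cv2.INTER_CUBIC)
def L(pts,c):
    q=np.array([proj(w,p)*4+1.5 for p in pts]).astype(int); cv2.polylines(im,[q],True,c,1)
L([st2w(x,y,45) for x,y in((-132,41),(38,41),(38,-41),(-132,-41))],(0,0,255))
L([st2w(x,y,z) for x,y,z in((-140,48,52),(12,48,52),(12,78,63),(-140,78,63))],(255,0,0))
a=np.radians(1.5)
L([st2w(-88.1+np.cos(a)*x-np.sin(a)*y,-1+np.sin(a)*x+np.cos(a)*y,53) for x,y in((30,25),(30,-25),(-30,-25),(-30,25))],(0,200,0))
tc=w2st(sense()['tool_pos'])
for d in (0,4):
  for sg in(1,-1):
    L([st2w(tc[0]+x,tc[1]+sg*y,tc[2]+d) for x,y in((-11,25),(11,25),(11,39.5),(-11,39.5))],(0,255,255) if d==0 else (255,0,255))
cv2.imwrite('pics/ov1.png',im[760:1360,880:1680])
E
```

```text
(no output)
```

View pics/ov1.png

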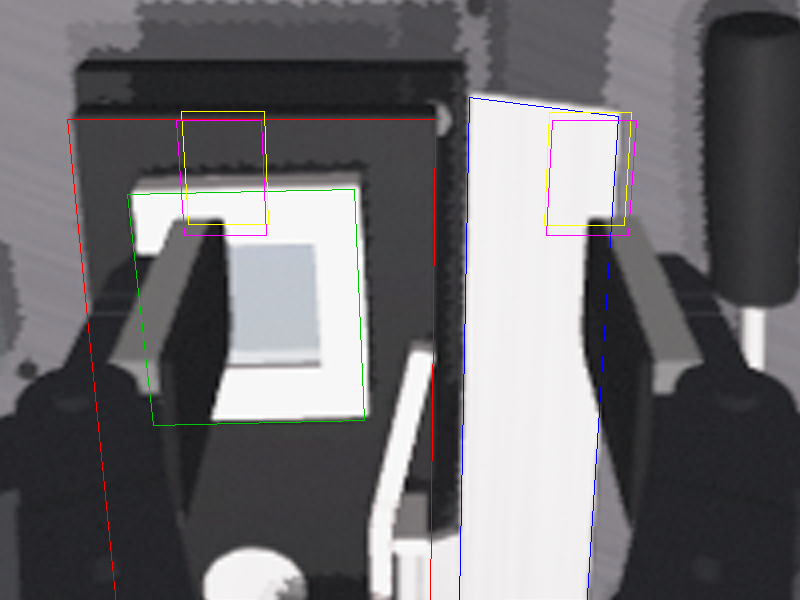

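```bash
python3 - <<'E'
from h import *
w=load('wrist1');s=load('scene1')
tc=w2st(sense()['tool_pos'])
for d in(0,5,10,20,30,40):
  for x in(-11,11):
    for y in (25,39.5):
      p=st2w(tc[0]+x,tc[1]-y,tc[2]+d); q=proj(s,p); r=proj(w,p)
      print(d,x,-y,'scenez',((q-[260,100])*4).round(0),'wristz',(r*4-[880,760]).round(0))
E
```

```text
0 -11 -25 scenez [144. 278.] wristz [263. 110.]
0 -11 -39.5 scenez [131. 300.] wristz [180. 110.]
0 11 -25 scenez [201. 288.] wristz [267. 223.]
0 11 -39.5 scenez [189. 312.] wristz [187. 223.]
5 -11 -25 scenez [144. 267.] wristz [259. 121.]
5 -11 -39.5 scenez [131. 289.] wristz [174. 121.]
5 11 -25 scenez [201. 277.] wristz [264. 236.]
5 11 -39.5 scenez [188. 300.] wristz [182. 236.]
10 -11 -25 scenez [144. 256.] wristz [255. 132.]
10 -11 -39.5 scenez [130. 278.] wristz [168. 132.]
10 11 -25 scenez [201. 266.] wristz [260. 250.]
10 11 -39.5 scenez [188. 289.] wristz [176. 250.]
20 -11 -25 scenez [143. 233.] wristz [247. 156.]
20 -11 -39.5 scenez [129. 256.] wristz [155. 156.]
20 11 -25 scenez [201. 244.] wristz [253. 280.]
20 11 -39.5 scenez [188. 267.] wristz [165. 279.]
30 -11 -25 scenez [142. 211.] wristz [238. 183.]
30 -11 -39.5 scenez [129. 233.] wristz [141. 183.]
30 11 -25 scenez [200. 221.] wristz [244. 312.]
30 11 -39.5 scenez [187. 244.] wristz [151. 312.]
40 -11 -25 scenez [141. 187.] wristz [228. 214.]
40 -11 -39.5 scenez [128. 210.] wristz [125. 214.]
40 11 -25 scenez [200. 198.] wristz [235. 349.]
40 11 -39.5 scenez [187. 221.] wristz [136. 349.]
```

```bash
python3 - <<'E'
from h import *
s=load('scene1');w=load('wrist1')
a=s['frame'][105:155,280:330]; cv2.imwrite('pics/st.png',cv2.resize(a,(600,600),interpolation=cv2.INTER_CUBIC))
t=grab('top','top1.png'); cv2.imwrite('pics/top1z.png',cv2.resize(t['frame'][85:285,200:400],(600,600),interpolation=cv2.INTER_CUBIC))
E
```

```text
(no output)
```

View pics/st.png

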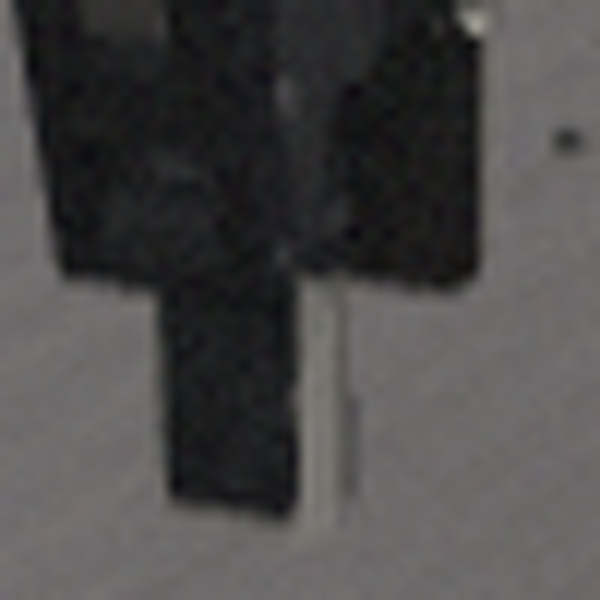

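View pics/top1z.png

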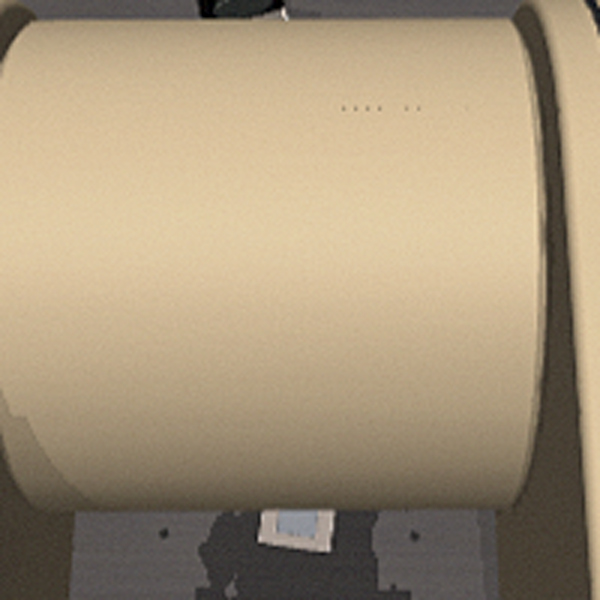

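```bash
python3 - <<'E'
from h import *
s=load('scene1');w=load('wrist1')
wz=lambda u,v:((u+880-1.5)/4,(v+760-1.5)/4)
sz=lambda u,v:(280+(u-6)/12,105+(v-6)/12)
tc=w2st(sense()['tool_pos']);print(tc)
for a,b in (((178,222),(170,497)),((225,220),(170,497)),((225,220),(180,497))):
    p=tri([(w,wz(*a)),(s,sz(*b))]); print(w2st(p).round(1), np.abs(proj(w,p)-wz(*a)).max(),np.abs(proj(s,p)-sz(*b)).max())
for uv in ((170,497),(298,518),(338,530)):
    for z in (125,130,135,140): print(uv,w2st(onz(s,sz(*uv),z)).round(1))
for uv in ((178,222),(225,220),(590,220),(632,220)):
    for z in (125,130,135,140): print(uv,w2st(onz(w,wz(*uv),z)).round(1))
E
```

```text
[-141.52765735   34.32715411   93.64003984]
[-153.6    3.6  138.3] 0.9652759901858019 0.4003801384879466
[-154.     8.8  135.6] 1.4654711245005956 0.6091676923959426
[-153.4    9.   135.3] 0.624526363275919 0.2600888057937709
(170, 497) [-160.2   22.6  125. ]
(170, 497) [-157.6   15.7  130. ]
(170, 497) [-154.9    8.8  135. ]
(170, 497) [-152.3    1.8  140. ]
(298, 518) [-143.9   23.   125. ]
(298, 518) [-141.5   16.1  130. ]
(298, 518) [-139.1    9.2  135. ]
(298, 518) [-136.7    2.2  140. ]
(338, 530) [-138.5   22.1  125. ]
(338, 530) [-136.2   15.1  130. ]
(338, 530) [-133.8    8.2  135. ]
(338, 530) [-131.4    1.3  140. ]
(178, 222) [-147.4    0.3  125. ]
(178, 222) [-150.     1.4  130. ]
(178, 222) [-152.5    2.6  135. ]
(178, 222) [-155.1    3.7  140. ]
(225, 220) [-147.8    7.4  125. ]
(225, 220) [-150.3    8.3  130. ]
(225, 220) [-152.8    9.2  135. ]
(225, 220) [-155.4   10.1  140. ]
(590, 220) [-147.8   61.9  125. ]
(590, 220) [-150.4   61.   130. ]
(590, 220) [-152.9   60.1  135. ]
(590, 220) [-155.4   59.2  140. ]
(632, 220) [-147.9   68.2  125. ]
(632, 220) [-150.4   67.1  130. ]
(632, 220) [-152.9   65.9  135. ]
(632, 220) [-155.5   64.8  140. ]
```

The two views put the fingertips at z ≈ 136 while the reported TCP is at z = 93.6, so the tips sit about 42 mm behind the nominal TCP at this closure. They occupy stage y = 3–9 and 60–66, and x = -153 to -132. I'll descend by the measured tips, check by camera and then find contact by force.

Emit:
drive_tool([
  [105,0.004,-0.001,0,0,0,0],
  [105,0.012,-0.002,0,0,0,0],
  [105,0.022,-0.003,0,0,0,0],
  [105,0.032,-0.004,0,0,0,0],
  [105,0.042,-0.005,0,0,0,0],
  [105,0.05,-0.006,0,0,0,0],
  [105,0.057,-0.006,0,0,0,0],
  [105,0.062,-0.006,0,0,0,0],
  [105,0.064,-0.006,0,0,0,0],
  [105,0.064,-0.006,0,0,0,0],
])

```text
time: 2.8
tool_pos: [461.6, 52.2, 28.6]
tcp_rot: [157.1, 89.9, 179.9]
ft_force: [-0.6, 1.0, 0.2]
finger_gap: 49.9
```

```bash
python3 - <<'E'
from h import *
sc=grab('scene','scene2.png'); w=grab('wrist','wrist2.png')
stat()
cv2.imwrite('pics/scene2z.png',cv2.resize(sc['frame'][140:240,280:430],(800,533),interpolation=cv2.INTER_CUBIC))
cv2.imwrite('pics/wrist2z.png',cv2.resize(w['frame'][170:370,200:467],(800,600),interpolation=cv2.INTER_CUBIC))
E
```

```text
t 2.9 stage tcp [-141.54   27.34   29.59] F stage [-0.76  0.06  0.22] gap 50.04 j [ 1.000e-01 -5.400e+00  1.159e+02  0.000e+00  6.950e+01 -1.127e+02]
toolY in stage [4.e-04 1.e+00] [-1.e+00 -2.e-04  5.e-04]
```

View pics/scene2z.png

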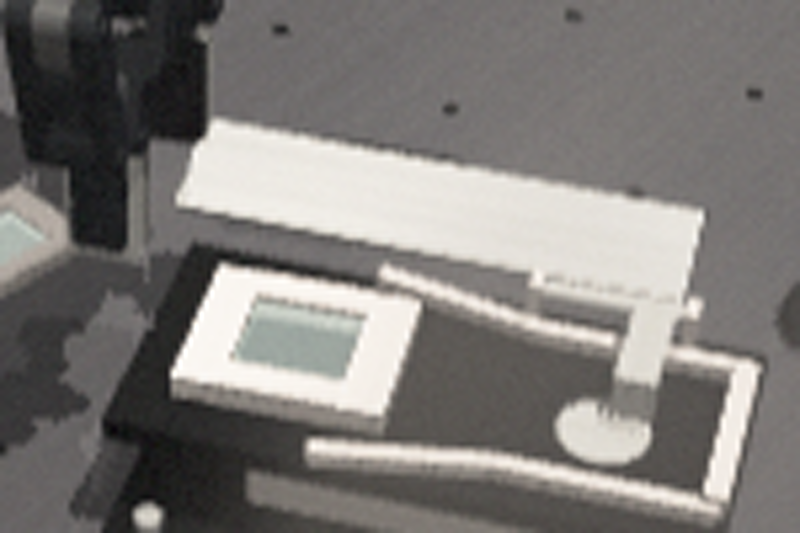

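View pics/wrist2z.png

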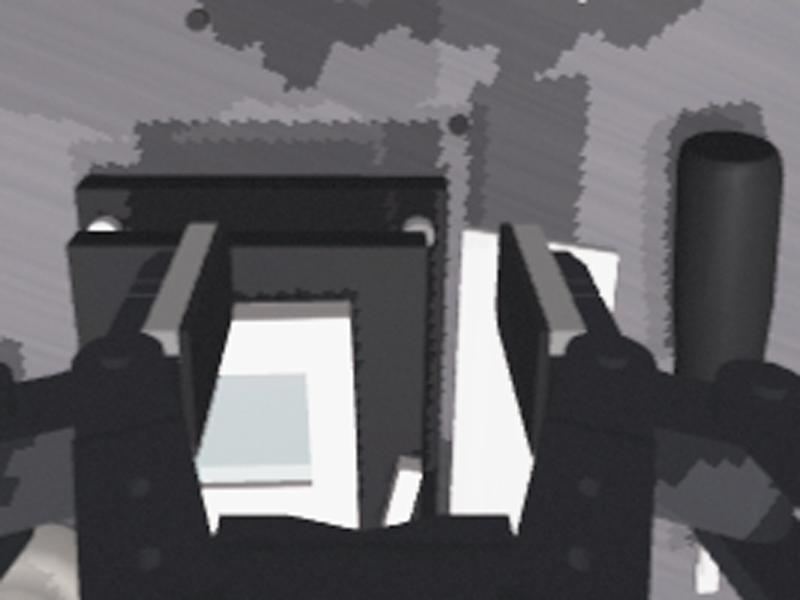

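```bash
python3 - <<'E'
from h import *
s=load('scene2');w=load('wrist2')
wz=lambda u,v:(200+(u-1)/2.996,170+(v-1)/3)
sz=lambda u,v:(280+(u-2)/5.333,140+(v-2)/5.333)
for a,b in (((190,224),(68,242)),((216,224),(72,242))):
    p=tri([(w,wz(*a)),(s,sz(*b))]); print(w2st(p).round(1), np.abs(proj(s,p)-sz(*b)).max())
for uv in ((190,224),(216,224),(500,224),(545,224)): print(uv,w2st(onz(w,wz(*uv),71)).round(1))
for uv in ((68,242),(127,250),(148,280)): print(uv,[w2st(onz(s,sz(*uv),z)).round(1) for z in(66,71)])
# clearance checks: holder rear edge top
print(w2st(onz(w,wz(290,303),53)))
E
```

```text
[-153.9   -4.7   74.6] 0.1579771833995096
[-153.4   -0.8   72.1] 0.6427695605075314
(190, 224) [-151.8   -5.4   71. ]
(216, 224) [-151.9   -0.5   71. ]
(500, 224) [-151.9   52.7   71. ]
(545, 224) [-151.9   61.2   71. ]
(68, 242) [array([-157.9,    5.2,   66. ]), array([-155.7,   -0.7,   71. ])]
(127, 250) [array([-140.9,    6.7,   66. ]), array([-138.8,    0.8,   71. ])]
(148, 280) [array([-131. ,   -4.1,   66. ]), array([-129.1,   -9.9,   71. ])]
[-123.60212815   11.0538284    53.        ]
```

Emit:
drive_tool([
  [105,0.003,0,0,0,0,0],
  [105,0.007,0,0,0,0,0],
  [105,0.01,0,0,0,0,0],
  [105,0.0125,0,0,0,0,0],
  [105,0.0145,0,0,0,0,0],
  [105,0.016,0,0,0,0,0],
  [105,0.0175,0,0,0,0,0],
  [105,0.019,0,0,0,0,0],
  [105,0.02,0,0,0,0,0],
  [105,0.02,0,0,0,0,0],
])

```text
time: 3.73
tool_pos: [462.1, 52.1, 9.3]
tcp_rot: [-97.2, 90.0, -74.4]
ft_force: [-1.8, -1.0, 4.7]
finger_gap: 50.4
```

```bash
python3 - <<'E'
from h import *
sc=grab('scene','scene3.png'); w=grab('wrist','wrist3.png')
stat()
cv2.imwrite('pics/scene3z.png',cv2.resize(sc['frame'][140:240,280:430],(800,533),interpolation=cv2.INTER_CUBIC))
cv2.imwrite('pics/wrist3z.png',cv2.resize(w['frame'][170:370,200:467],(800,600),interpolation=cv2.INTER_CUBIC))
E
```

```text
t 3.8333 stage tcp [-141.78   27.35    9.46] F stage [-2.6   0.06  4.92] gap 50.25 j [ 1.000e-01 -3.600e+00  1.166e+02 -0.000e+00  6.700e+01 -1.127e+02]
toolY in stage [3.e-04 1.e+00] [-1.e+00 -2.e-04  0.e+00]
```

View pics/scene3z.png

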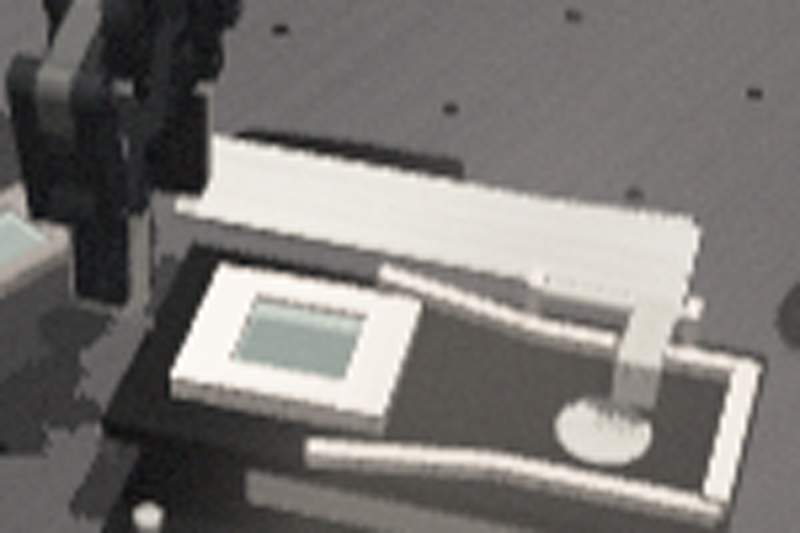

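View pics/wrist3z.png

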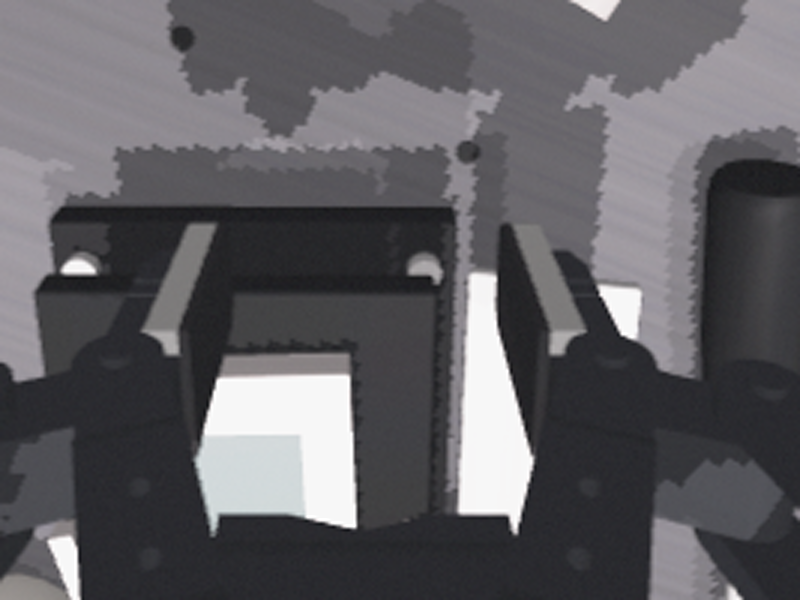

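Emit:
drive_tool([
  [105,0.0005,0,0,0,0,0],
  [105,0.001,0,0,0,0,0],
  [105,0.0015,0,0,0,0,0],
  [105,0.002,0,0,0,0,0],
  [105,0.0025,0,0,0,0,0],
  [105,0.003,0,0.001,0,0,0],
  [105,0.003,0,0.003,0,0,0],
  [105,0.003,0,0.005,0,0,0],
  [105,0.003,0,0.006,0,0,0],
  [105,0.003,0,0.006,0,0,0],
])

```text
time: 4.67
tool_pos: [467.8, 54.5, 6.5]
tcp_rot: [-62.6, 90.0, -39.8]
ft_force: [-2.7, -1.3, 6.3]
finger_gap: 50.2
```

```bash
python3 - <<'E'
from h import *
sc=grab('scene','scene4.png'); w=grab('wrist','wrist4.png')
stat()
cv2.imwrite('pics/scene4z.png',cv2.resize(sc['frame'][140:240,280:430],(800,533),interpolation=cv2.INTER_CUBIC))
E
```

```text
t 4.7667 stage tcp [-135.61   27.26    6.6 ] F stage [-3.2  -0.53  7.63] gap 50.7 j [   0.4   -2.4  115.8   -0.    66.6 -112.4]
toolY in stage [5.e-04 1.e+00] [-1.e+00 -3.e-04  3.e-04]
```

View pics/scene4z.png

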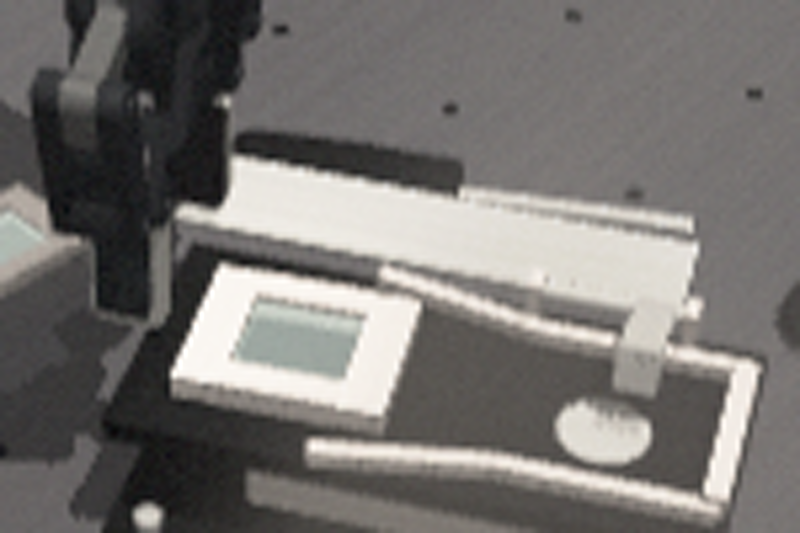

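```bash
python3 - <<'E'
from h import *
s=load('scene4')
for a in(0,.1,.2,.25,.3,.34,.38):
    y=36+42*np.cos(a)+6*np.sin(a); z=57+6*np.cos(a)-42*np.sin(a)
    y2=36+12*np.cos(a)-5*np.sin(a); z2=57-5*np.cos(a)-12*np.sin(a)
    print(a,[((proj(s,p)-[280,140])*5.333+2).round(1) for p in(st2w(12,y,z),st2w(-140,y2,z2))],'z at tip outer y60', z-(y-60)*np.tan(.35-a))
E
```

```text
0 [array([707.2, 210.6]), array([175.3, 204.5])] z at tip outer y60 56.42948709305236
0.1 [array([705.7, 221.3]), array([174.8, 208.7])] z at tip outer y60 54.08149410558323
0.2 [array([703.9, 232.9]), array([174.1, 213. ])] z at tip outer y60 51.76222902121203
0.25 [array([702.9, 238.9]), array([173.7, 215.2])] z at tip outer y60 50.59854977618004
0.3 [array([701.9, 245.1]), array([173.3, 217.3])] z at tip outer y60 49.4245611004333
0.34 [array([701. , 250.2]), array([173., 219.])] z at tip outer y60 48.47409807243139
0.38 [array([700.1, 255.4]), array([172.6, 220.8])] z at tip outer y60 47.51036634421584
```

Emit:
drive_tool([
  [105,0.0007,0,0,0,0,0],
  [105,0.0015,0,0.001,0,0,0],
  [105,0.0015,0,0.003,0,0,0],
  [105,0.0015,0,0.006,0,0,0],
  [105,0.0015,0,0.009,0,0,0],
  [105,0.0015,0,0.012,0,0,0],
  [105,0.0015,0,0.015,0,0,0],
  [105,0.0015,0,0.018,0,0,0],
  [105,0.0015,0,0.02,0,0,0],
  [105,0.0015,0,0.02,0,0,0],
])

```text
time: 5.6
tool_pos: [486.1, 62.4, 5.1]
tcp_rot: [164.7, 90.0, -172.5]
ft_force: [-3.6, -1.0, 8.3]
finger_gap: 49.9
```

```bash
python3 - <<'E'
from h import *
sc=grab('scene','scene5.png'); w=grab('wrist','wrist5.png')
stat()
cv2.imwrite('pics/scene5z.png',cv2.resize(sc['frame'][140:240,280:430],(800,533),interpolation=cv2.INTER_CUBIC))
cv2.imwrite('pics/wrist5z.png',cv2.resize(w['frame'][170:370,200:467],(800,600),interpolation=cv2.INTER_CUBIC))
E
```

```text
t 5.7 stage tcp [-115.74   27.5     5.13] F stage [-4.61  0.41  8.44] gap 50.23 j [   1.3    0.7  112.8    0.    66.5 -111.5]
toolY in stage [3.e-04 1.e+00] [-1.e+00  1.e-04 -1.e-04]
```

View pics/scene5z.png

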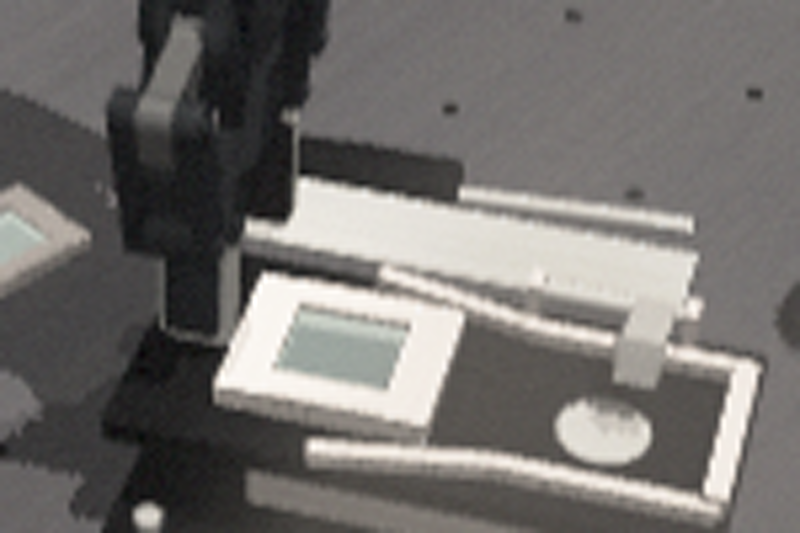

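View pics/wrist5z.png

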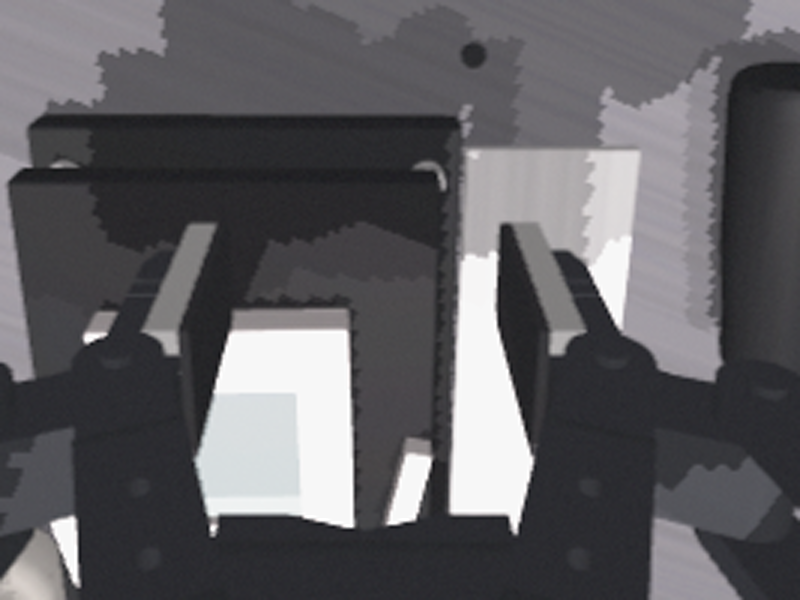

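Emit:
drive_tool([
  [105,0,0,0.002,0,0,0],
  [105,0,0,0.006,0,0,0],
  [105,0,0,0.01,0,0,0],
  [105,0,0,0.014,0,0,0],
  [105,0,0,0.018,0,0,0],
  [105,0,0,0.022,0,0,0],
  [105,0,0,0.026,0,0,0],
  [105,0,0,0.03,0,0,0],
  [105,0,0,0.033,0,0,0],
  [105,0,0,0.035,0,0,0],
])

```text
time: 6.53
tool_pos: [518.1, 75.9, 5.0]
tcp_rot: [165.4, 90.0, -171.7]
ft_force: [-5.5, -1.7, 8.7]
finger_gap: 50.2
```

```bash
python3 - <<'E'
from h import *
sc=grab('scene','scene6.png'); w=grab('wrist','wrist6.png')
stat()
cv2.imwrite('pics/scene6z.png',cv2.resize(sc['frame'][140:240,280:430],(800,533),interpolation=cv2.INTER_CUBIC))
cv2.imwrite('pics/wrist6z.png',cv2.resize(w['frame'][170:370,200:467],(800,600),interpolation=cv2.INTER_CUBIC))
E
```

```text
t 6.6333 stage tcp [-80.64  27.51   5.11] F stage [-4.39  0.75  8.12] gap 50.07 j [   2.7    5.9  107.5    0.    66.7 -110.1]
toolY in stage [3.e-04 1.e+00] [-1.e+00  2.e-04 -1.e-04]
```

View pics/scene6z.png

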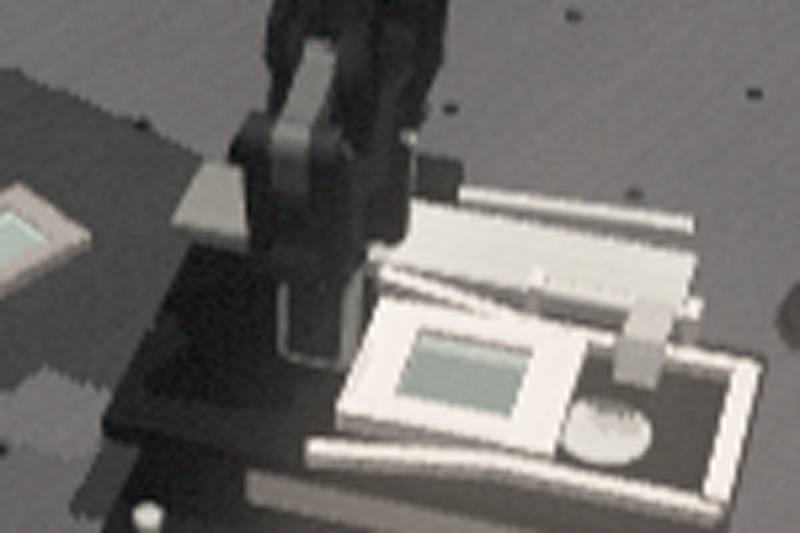

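View pics/wrist6z.png

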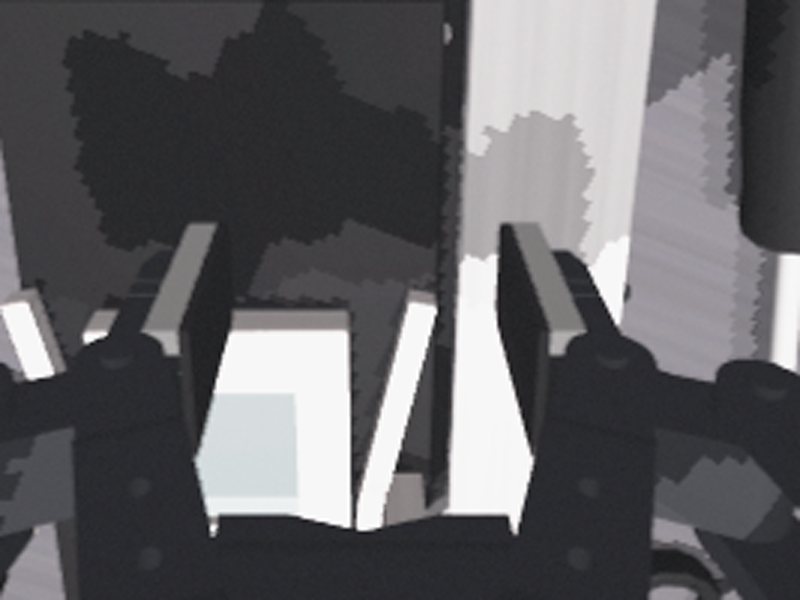

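```bash
python3 - <<'E'
from h import *
s=load('scene6')
for uv in ((588,340),(553,457),(338,408),(374,300)): print(w2st(onz(s,(280+(uv[0]-2)/5.333,140+(uv[1]-2)/5.333),53)).round(1))
w=load('wrist6')
for uv in ((232,312),(348,312),(352,520)): print(w2st(onz(w,(200+(uv[0]-1)/2.996,170+(uv[1]-1)/3),45 if uv[1]<400 else 53)).round(1))
E
```

```text
[-11.1  22.7  53. ]
[-10.7 -27.1  53. ]
[-70.1 -25.5  53. ]
[-72.4  21.6  53. ]
[-70.5   1.3  45. ]
[-70.5  24.1  45. ]
[-26.8  24.9  53. ]
```

Emit:
drive_tool([
  [105,0,0,0.002,0,0,0],
  [105,0,0,0.005,0,0,0],
  [105,0,0,0.009,0,0,0],
  [105,0,0,0.013,0,0,0],
  [105,0,0,0.017,0,0,0],
  [105,0,0,0.021,0,0,0],
  [105,0,0,0.025,0,0,0],
  [105,0,0,0.029,0,0,0],
  [105,0,0,0.032,0,0,0],
  [105,0,0,0.034,0,0,0],
])

```text
time: 7.47
tool_pos: [549.4, 89.1, 5.0]
tcp_rot: [163.3, 90.0, -173.8]
ft_force: [-5.1, -2.1, 9.3]
finger_gap: 50.3
```

```bash
python3 - <<'E'
from h import *
sc=grab('scene','scene7.png'); w=grab('wrist','wrist7.png')
stat()
cv2.imwrite('pics/scene7z.png',cv2.resize(sc['frame'][140:240,280:430],(800,533),interpolation=cv2.INTER_CUBIC))
E
```

```text
t 7.5667 stage tcp [-46.67  27.51   5.14] F stage [-3.12 -0.57  8.16] gap 50.09 j [   3.9   10.7  102.1    0.    67.2 -108.9]
toolY in stage [3.e-04 1.e+00] [-1.e+00  2.e-04 -2.e-04]
```

View pics/scene7z.png

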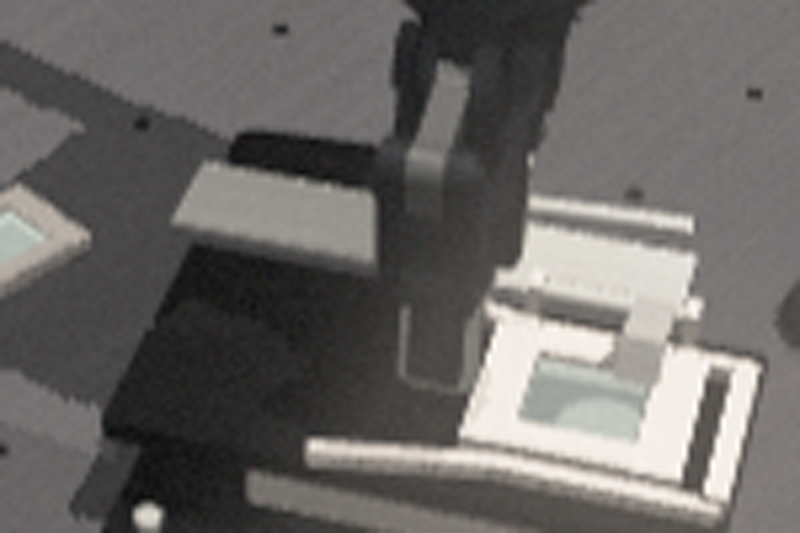

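Emit:
drive_tool([
  [105,0,0,0.001,0,0,0],
  [105,0,0,0.002,0,0,0],
  [105,0,0,0.003,0,0,0],
  [105,0,0,0.004,0,0,0],
  [105,0,0,0.005,0,0,0],
  [105,0,0,0.0055,0,0,0],
  [105,0,0,0.006,0,0,0],
  [105,0,0,0.0065,0,0,0],
  [105,0,0,0.007,0,0,0],
  [105,0,0,0.007,0,0,0],
])

```text
time: 8.4
tool_pos: [555.2, 91.5, 5.0]
tcp_rot: [173.1, 89.9, -164.1]
ft_force: [-7.6, -3.4, 10.9]
finger_gap: 50.0
```

```bash
python3 - <<'E'
from h import *
sc=grab('scene','scene8.png')
stat()
cv2.imwrite('pics/scene8z.png',cv2.resize(sc['frame'][140:240,280:430],(800,533),interpolation=cv2.INTER_CUBIC))
E
```

```text
t 8.45 stage tcp [-40.72  27.46   4.96] F stage [-8.42  0.89 11.37] gap 50.62 j [   4.2   11.6  101.1   -0.    67.4 -108.7]
toolY in stage [4.e-04 1.e+00] [-1.0e+00  2.0e-04 -1.9e-03]
```

View pics/scene8z.png

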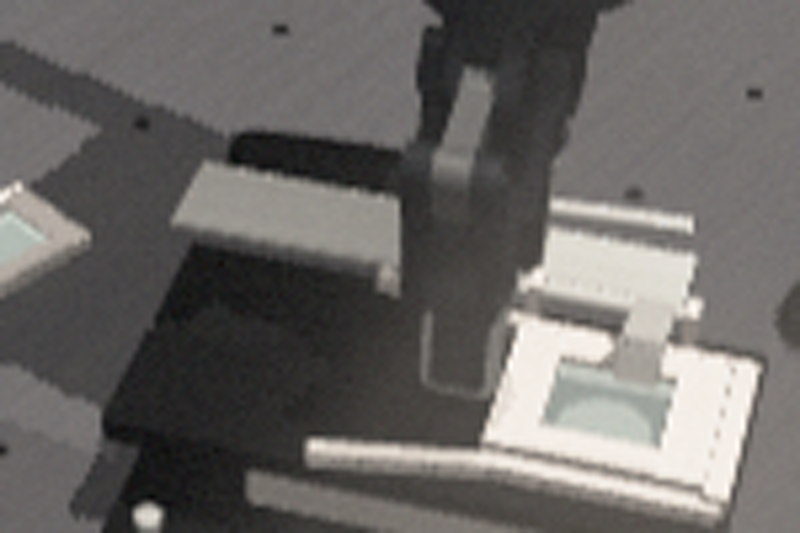

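Emit:
drive_tool([
  [105,0,0,0.0003,0,0,0],
  [105,0,0,0.0006,0,0,0],
  [105,0,0,0.0009,0,0,0],
  [105,0,0,0.0012,0,0,0],
  [105,0,0,0.0015,0,0,0],
  [105,0,0,0.0015,0,0,0],
  [105,0,0,0.0015,0,0,0],
  [105,0,0,0.0015,0,0,0],
  [105,0,0,0.0015,0,0,0],
  [105,0,0,0.0015,0,0,0],
])

```text
time: 9.28
tool_pos: [555.4, 91.6, 4.8]
tcp_rot: [173.6, 89.7, -163.6]
ft_force: [-12.5, -4.9, 15.2]
finger_gap: 50.2
```

```bash
python3 - <<'E'
from h import *
sc=grab('scene','scene9.png'); w=grab('wrist','wrist9.png')
stat()
cv2.imwrite('pics/scene9z.png',cv2.resize(sc['frame'][180:240,360:440],(800,600),interpolation=cv2.INTER_CUBIC))
cv2.imwrite('pics/wrist9z.png',cv2.resize(w['frame'][170:370,200:467],(800,600),interpolation=cv2.INTER_CUBIC))
E
```

```text
t 9.3833 stage tcp [-40.51  27.44   4.81] F stage [-13.7    0.19  14.87] gap 50.23 j [ 4.200e+00  1.180e+01  1.009e+02 -1.000e-01  6.760e+01 -1.086e+02]
toolY in stage [7.e-04 1.e+00] [-1.0e+00  5.0e-04 -4.4e-03]
```

View pics/scene9z.png

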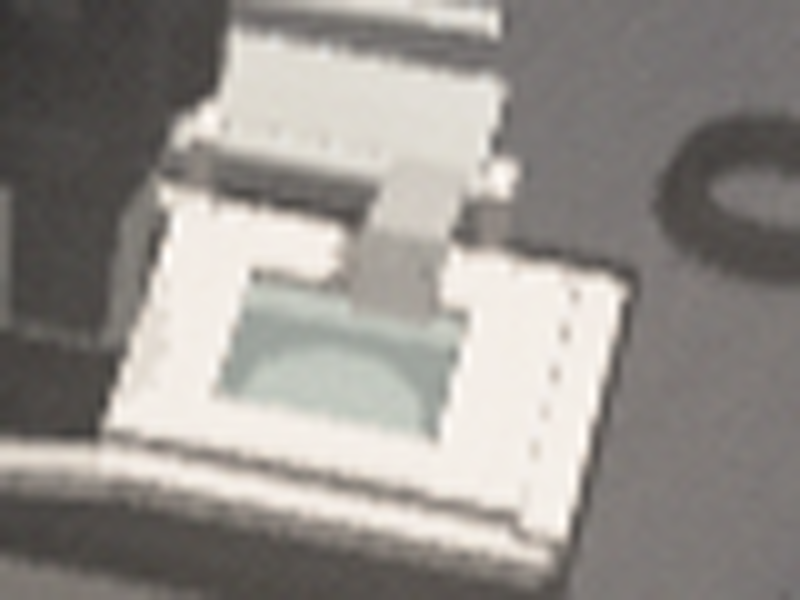

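View pics/wrist9z.png

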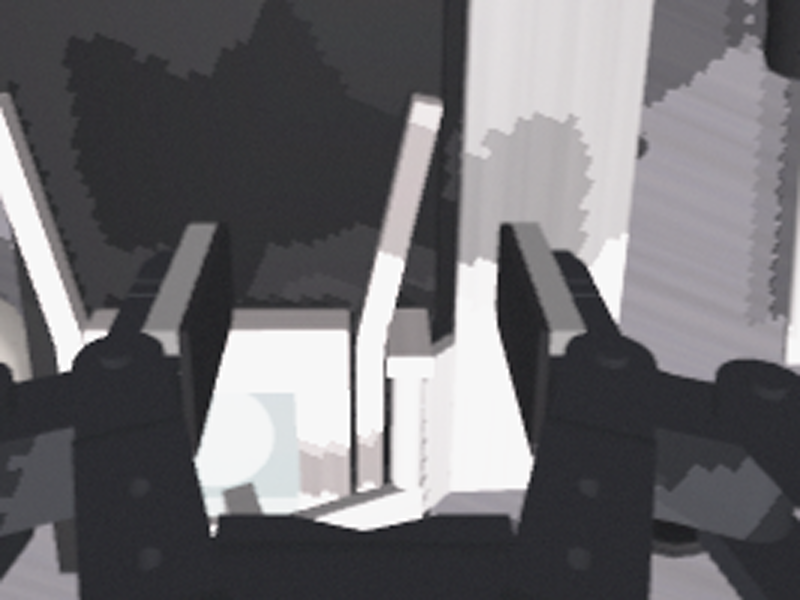

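The push force rose from 3 to 14 N while the TCP moved only 0.2 mm, and the scene view shows the leading edge flush against the stop. The holder is home. I'll back off a few mm with the bar still pressed, then raise slowly.

Emit:
drive_tool([
  [105,0,0,-0.001,0,0,0],
  [105,0,0,-0.002,0,0,0],
  [105,0,0,-0.003,0,0,0],
  [105,0,0,-0.004,0,0,0],
  [105,0,0,-0.0045,0,0,0],
  [105,0,0,-0.0045,0,0,0],
  [105,0,0,-0.0045,0,0,0],
  [105,0,0,-0.0045,0,0,0],
  [105,0,0,-0.0045,0,0,0],
  [105,0,0,-0.0045,0,0,0],
])

```text
time: 10.22
tool_pos: [555.2, 91.6, 6.0]
tcp_rot: [0.2, 89.8, 23.0]
ft_force: [1.5, 3.0, 6.8]
finger_gap: 50.0
```

```bash
python3 - <<'E'
from h import *
sc=grab('scene','scene10.png'); w=grab('wrist','wrist10.png')
stat()
cv2.imwrite('pics/scene10z.png',cv2.resize(sc['frame'][180:240,360:440],(800,600),interpolation=cv2.INTER_CUBIC))
cv2.imwrite('pics/wrist10z.png',cv2.resize(w['frame'][170:370,200:467],(800,600),interpolation=cv2.INTER_CUBIC))
E
```

```text
t 10.3167 stage tcp [-40.7   27.57   6.06] F stage [2.49 1.36 6.06] gap 50.49 j [ 4.100e+00  1.120e+01  1.014e+02  1.000e-01  6.720e+01 -1.087e+02]
toolY in stage [6.e-04 1.e+00] [-1.      0.      0.0041]
```

View pics/scene10z.png

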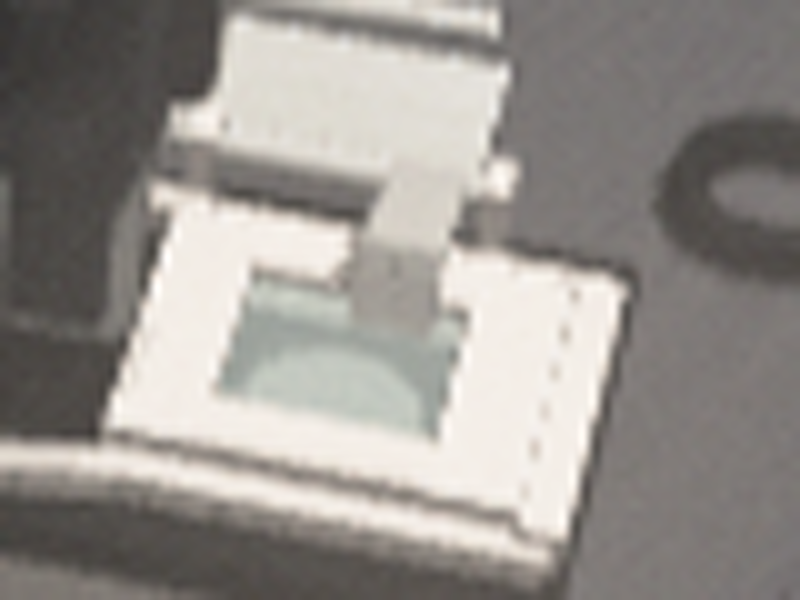

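View pics/wrist10z.png

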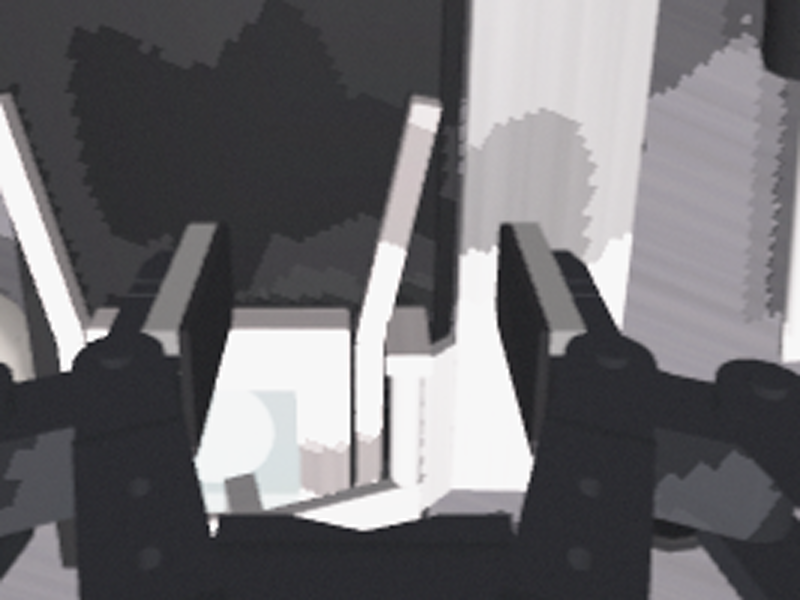

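Emit:
drive_tool([
  [105,0.0003,0,-0.001,0,0,0],
  [105,0.0005,0,-0.002,0,0,0],
  [105,0.0005,0,-0.003,0,0,0],
  [105,0.0005,0,-0.0035,0,0,0],
  [105,0.0005,0,-0.004,0,0,0],
  [105,0.0005,0,-0.004,0,0,0],
  [105,0.0005,0,-0.004,0,0,0],
  [105,0.0005,0,-0.004,0,0,0],
  [105,0.0005,0,-0.004,0,0,0],
  [105,0.0005,0,-0.004,0,0,0],
])

```text
time: 11.15
tool_pos: [552.4, 89.9, 6.1]
tcp_rot: [-8.3, 89.7, 14.5]
ft_force: [3.0, 2.7, 6.8]
finger_gap: 50.3
```

```bash
python3 - <<'E'
from h import *
sc=grab('scene','scene11.png'); w=grab('wrist','wrist11.png')
stat()
cv2.imwrite('pics/scene11z.png',cv2.resize(sc['frame'][180:240,360:440],(800,600),interpolation=cv2.INTER_CUBIC))
E
```

```text
t 11.25 stage tcp [-43.93  27.05   6.07] F stage [4.17 0.6  6.87] gap 50.58 j [ 3.900e+00  1.060e+01  1.020e+02  1.000e-01  6.700e+01 -1.089e+02]
toolY in stage [7.e-04 1.e+00] [-1.0e+00 -8.0e-04  5.7e-03]
```

View pics/scene11z.png

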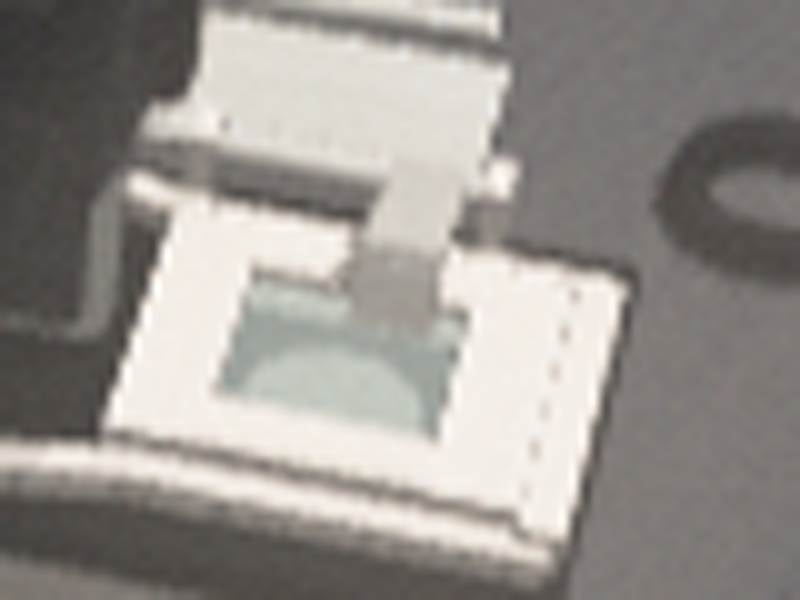

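The pusher is about 3 mm clear of the rear edge, and the holder is still flush at the stop with the nose up. I'll let the clip close slowly now.

Emit:
drive_tool([
  [105,-0.001,0,0,0,0,0],
  [105,-0.002,0,0,0,0,0],
  [105,-0.003,0,0,0,0,0],
  [105,-0.004,0,0,0,0,0],
  [105,-0.006,0,0,0,0,0],
  [105,-0.009,0,0,0,0,0],
  [105,-0.014,0,0,0,0,0],
  [105,-0.021,0,0,0,0,0],
  [105,-0.03,0,0,0,0,0],
  [105,-0.04,0,0,0,0,0],
])

```text
time: 12.08
tool_pos: [549.3, 89.1, 44.9]
tcp_rot: [159.0, 90.0, -178.2]
ft_force: [0.8, -0.4, -0.0]
finger_gap: 50.4
```

Emit:
drive_tool([
  [105,-0.01,0,-0.003,0,0,0],
  [105,-0.025,0,-0.01,0,0,0],
  [105,-0.04,0,-0.02,0,0,0],
  [105,-0.055,0.01,-0.035,0,0,0],
  [105,-0.07,0.025,-0.05,0,0,0],
  [105,-0.08,0.045,-0.06,0,0,0],
  [105,-0.085,0.07,-0.06,0,0,0],
  [105,-0.085,0.095,-0.06,0,0,0],
  [105,-0.085,0.115,-0.06,0,0,0],
  [105,-0.085,0.12,-0.06,0,0,0],
])

```text
time: 12.92
tool_pos: [446.9, 178.7, 130.7]
tcp_rot: [22.0, 89.9, 44.9]
ft_force: [-0.2, -0.6, -1.3]
finger_gap: 50.3
```

```bash
python3 - <<'E'
from h import *
sc=grab('scene','scene12.png'); t=grab('top','top12.png')
stat()
cv2.imwrite('pics/scene12z.png',cv2.resize(sc['frame'][180:240,360:440],(800,600),interpolation=cv2.INTER_CUBIC))
E
```

```text
t 13.0167 stage tcp [-106.64  148.07  130.09] F stage [ 0.9   0.06 -0.3 ] gap 50.67 j [ 15.5  -9.1 108.2  -0.   80.9 -97.5]
toolY in stage [-0.0018  1.    ] [-1.0e+00 -3.0e-04  1.1e-03]
```

View pics/scene12z.png

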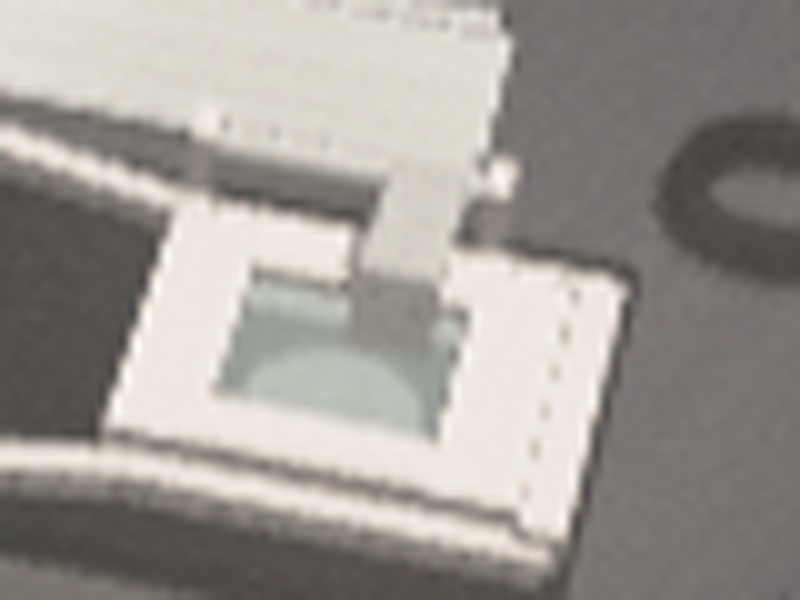

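View pics/top12.png

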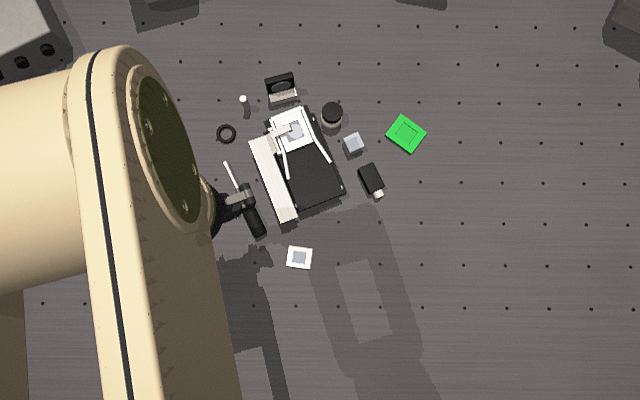

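View pics/scene12.png

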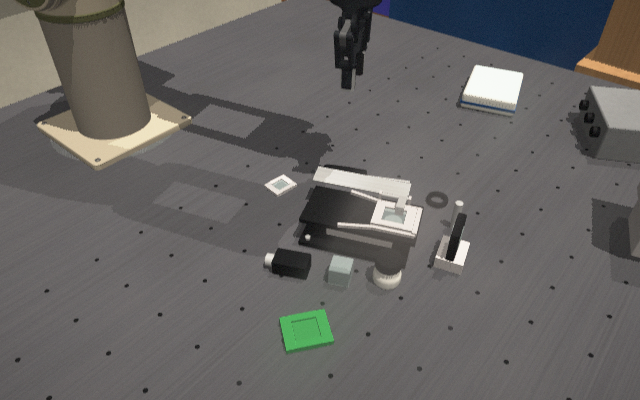

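```bash
python3 - <<'E'
from h import *
s=load('scene12'); 
for uv in ((172,210),(105,432)): print(w2st(onz(s,(360+(uv[0]-4.5)/10,180+(uv[1]-4.5)/10),53)).round(1))
t=load('top12'); cv2.imwrite('pics/top12z.png',cv2.resize(t['frame'][95:175,250:350],(800,640),interpolation=cv2.INTER_CUBIC)[:600])
for p in((-30,25,53),(-30,-25,53),(30,25,53),(30,-25,53)): print(p,((proj(t,st2w(*p))-[250,95])*8+3.5).round(0))
E
```

```text
[-31.1  23.2  53. ]
[-29.8 -27.5  53. ]
(-30, 25, 53) [289. 459.]
(-30, -25, 53) [505. 372.]
(30, 25, 53) [186. 205.]
(30, -25, 53) [400. 120.]
```

View pics/top12z.png

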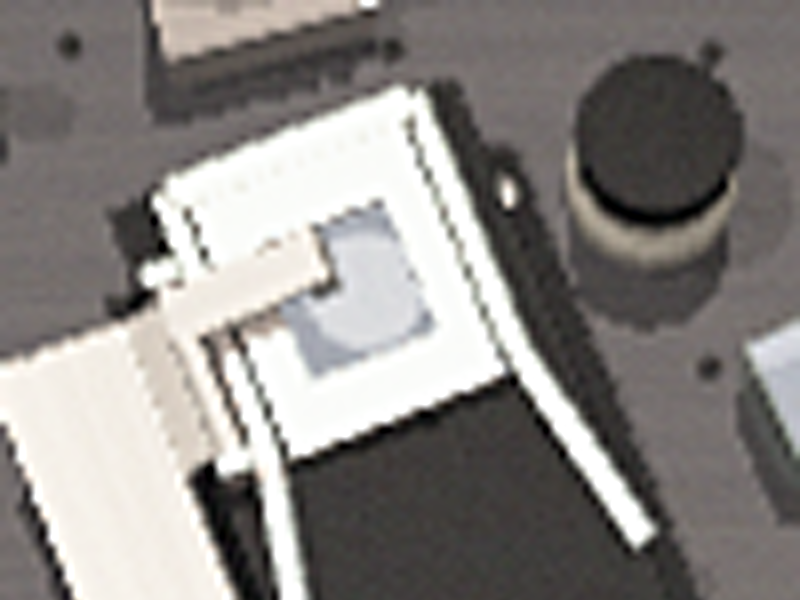

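The top view puts the rear corners at (290,460) and (508,375). The home pose predicts (289,459) and (505,372), so they agree within about 1 mm. I'll hand in.

```bash
python3 -c "
from bench import hand_in; print(hand_in())"
```

```text
the job is handed in; nothing more can be done
None
```

The holder is fully home against the end stop with the clip closed on it. I handed the job in at about 13 s of the 38 s allowed.

- **Pressing and pushing:** One fingertip held the bar down at about 0.34 rad while the other pushed the holder under the nose along the deck. At the stop, the push force rose from 3 to 14 N while the arm moved only 0.2 mm.
- **Releasing:** I backed the pushing finger off about 3 mm with the bar still held. I then raised the fingers slowly so the clip closed on the holder, and moved clear.
- **Last checks:** In the top view, the holder's rear corners match the home pose to about 1 mm. The scene view puts the rear edge at stage x of -30 to -31 mm. The nose is down on the holder, the wrist force is about zero, and the look-alikes and other things look unmoved.
- **Fingertip height disagreed:** Both cameras showed the fingertips about 42 mm behind the reported TCP at this opening, where the text allows at most 13 mm. I worked from the camera-measured tips and the contact forces instead.
- **Back-off fell short:** The first back-off moved the arm only about 0.2 mm and the bar eased to about 0.30 rad, still above the 0.21 needed to clear. A second back-off cleared the holder without shifting it.

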